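# Put away the breakfast things

### The job

Tidy the kitchen worktop: stand both spice jars in the wooden tray and both egg cups in the blue tray, and lay the bottle opener flat in the black tray. Set each thing down gently, do not drop it, keep the jars and cups upright throughout, and leave the teapot and the tumbler where they are.

Things in the scene. Friction and masses are not known exactly. Their poses are not given: they have to be found in the camera images.
- paprika_jar: upright spice jar, red-brown body and bright red lid, 44 mm diameter, 85 mm tall, about 140 g. Origin: centre of its underside, z up. Loose, on the worktop; it is a plain cylinder and can be gripped anywhere round it
- herb_jar: upright spice jar, olive-green body and light green lid, 44 mm diameter, 85 mm tall, about 140 g. Origin: centre of its underside, z up. Loose, on the worktop; it is a plain cylinder and can be gripped anywhere round it
- yellow_cup: upright yellow china egg cup, 62 mm tall, foot 44 mm across, thin stem (20 mm) from 12 to 22 mm up, the cup itself 48 mm across with a straight outside from 34 to 62 mm up (grip there, from above). About 90 g. Origin: centre of its underside, z up. Loose, on the worktop
- orange_cup: upright orange china egg cup, 62 mm tall, foot 44 mm across, thin stem (20 mm) from 12 to 22 mm up, the cup itself 48 mm across with a straight outside from 34 to 62 mm up (grip there, from above). About 90 g. Origin: centre of its underside, z up. Loose, on the worktop
- opener: bottle opener lying flat on the worktop: dark green handle 84 mm long (its x), 20 mm wide (its y), 16 mm high, and on its +x end an open steel head, 36 mm wide, reaching to x = +82 mm, 9 mm high. Origin: centre of the underside of the handle, z up; the whole thing spans x = -42 to +82 mm. About 90 g; grip the handle across its width near the origin
- spice_tray: brown wooden tray, 170 mm long (its x) by 94 mm wide (its y) by 23 mm high, open on top, walls 6 mm thick, floor 6 mm thick, so inside it is 158 by 82 mm. Origin: centre of its underside. Fixed to the worktop; its long side points roughly away from the robot. Place of the two spice jars, which stand side by side along its length
- cup_tray: blue plastic tray, 170 mm long (its x) by 94 mm wide (its y) by 23 mm high, open on top, walls 6 mm thick, floor 6 mm thick, so inside it is 158 by 82 mm. Origin: centre of its underside. Fixed to the worktop; its long side points roughly away from the robot. Place of the two egg cups, which stand side by side along its length
- tool_tray: black plastic tray, 200 mm long (its x) by 100 mm wide (its y) by 18 mm high, open on top, walls and floor 4 mm thick, so inside it is 192 by 92 mm. Origin: centre of its underside. Fixed to the worktop; its long side points roughly away from the robot. Place of the bottle opener, which may point either way along it
- teapot: white china teapot, 110 mm across, about 105 mm tall, with spout (to its x = +98 mm) and handle (to its x = -90 mm). Origin: centre of its underside. Loose bystander: leave it alone
- tumbler: green glass tumbler, 68 mm across the rim, 85 mm tall. Origin: centre of its underside. Loose bystander: leave it alone
Things that resemble listed ones, but are neither listed nor needed, are in the scene too. Of the things like the yellow_cup, leave any that is purple; of the rest the larger one is meant. Several things look just like the tool_tray: the one meant starts farthest to the robot's right.

How it is judged (in metres and radians):
At the end, for the whole second after the job is handed in: Jars in the wooden tray, egg cups in the blue one, upright, on its floor, centres within 65 mm along and 30 mm across of its middle; opener flat in the black tray, origin within 70 and 42 mm (tilts under 0.12 rad); all released, at rest; teapot and tumbler within 30 mm of their start (x of paprika_jar in the frame of spice_tray between -0.065 and 0.065 m and y of paprika_jar in the frame of spice_tray between -0.03 and 0.03 m and z of paprika_jar in the frame of spice_tray between 0 and 0.012 m and angle between each of paprika_jar, herb_jar, yellow_cup, orange_cup, opener's own z axis and vertical below 0.12 rad and linear speed of each of paprika_jar, herb_jar, yellow_cup, orange_cup, opener below 0.02 m/s and x of herb_jar in the frame of spice_tray between -0.065 and 0.065 m and y of herb_jar in the frame of spice_tray between -0.03 and 0.03 m and z of herb_jar in the frame of spice_tray between 0 and 0.012 m and x of yellow_cup in the frame of cup_tray between -0.065 and 0.065 m and y of yellow_cup in the frame of cup_tray between -0.03 and 0.03 m and z of yellow_cup in the frame of cup_tray between 0 and 0.012 m and x of orange_cup in the frame of cup_tray between -0.065 and 0.065 m and y of orange_cup in the frame of cup_tray between -0.03 and 0.03 m and z of orange_cup in the frame of cup_tray between 0 and 0.012 m and x of opener in the frame of tool_tray between -0.07 and 0.07 m and y of opener in the frame of tool_tray between -0.042 and 0.042 m and z of opener in the frame of tool_tray between 0 and 0.012 m and distance of each of teapot, tumbler from where it was at the start of the episode below 0.03 m); the robot touches nothing.
It fails at once if the teapot or the tumbler is pushed more than 3 cm (distance of any of teapot, tumbler from where it was at the start of the episode above 0.03 m).
It fails at once if a jar or an egg cup is knocked over or tipped (angle between any of paprika_jar, herb_jar, yellow_cup, orange_cup's own z axis and vertical above 0.9 rad).
It fails at once if a thing is dropped (falls more than about 3 cm) ((contact force between paprika_jar and the fingers below 0.02 N and height (world z) of paprika_jar above 0.03 m and linear speed of paprika_jar above 0.4 m/s) or (contact force between herb_jar and the fingers below 0.02 N and height (world z) of herb_jar above 0.03 m and linear speed of herb_jar above 0.4 m/s) or (contact force between yellow_cup and the fingers below 0.02 N and height (world z) of yellow_cup above 0.03 m and linear speed of yellow_cup above 0.4 m/s) or (contact force between orange_cup and the fingers below 0.02 N and height (world z) of orange_cup above 0.03 m and linear speed of orange_cup above 0.4 m/s) or (contact force between opener and the fingers below 0.02 N and height (world z) of opener above 0.03 m and linear speed of opener above 0.4 m/s)).
It also fails if it takes over 128 s, if anything falls off the work surface, if the arm or the gripper's body presses on something with over 40 N, if the wrist force passes 120 N, or if a joint passes its speed limit or range.

### The arm

A 6-joint arm with a two-finger parallel gripper is mounted at the origin on the work surface. World frame = base frame: x ahead of the robot, y to its left, z up, the work surface at z = 0. Lengths are in mm, angles in degrees, forces in N, time in s.
With the tool pointing down it reaches from about 300 to 850 mm from the base axis. Payload 4.2 kg.
Tool frame: the origin (TCP) lies midway between the tips of the shut fingers; the grasp point (between the pads) lies 19 mm behind it; z points along the fingers, y is the line along which they close (so a half turn about z gives the same grasp; the last joint's range is limited). The gripper opens to 91 mm and grips with 3 to 60 N. Pads are 32 mm wide; open, the fingers measure 118 mm over their backs; the gripper's body (76 mm by 178 mm) begins 60 mm behind the grasp point.
Start: joints at [-77.063, 18.312, 89.639, -0, 72.044, -1.146], TCP at [139.918, -557.733, 213.976] pointing down, gripper open.
Joint ranges: [-177.97, 177.97], [-48.28, 115.42], [12.27, 149.76], [-77.06, 257.06], [2.81, 150.46], [-146.56, 146.56]. Speed limits (degrees/s): [147.25, 147.25, 180, 180, 180, 180].

### API

Orientations are given as [roll, pitch, yaw] about the fixed x, y, z axes, in that order (R = Rz(yaw) Ry(pitch) Rx(roll)).
In Python, from workcell import env gives the robot as it stands.
- The arm moves only by the shell command python3 -m jog 'ROWS' [FORCE]. ROWS is a JSON object of lists of equal length, an entry for each row: "jaw": the finger opening in mm, from 0 to 91.2; "slide": the shift along the tool's x, y, z in units of 30 mm (1.0 is 30 mm), a list of three; "spin": the turn about the tool's z in units of 8 degrees (1.0 is 8 degrees). In form: {"jaw": [jaw, ...], "slide": [[dx, dy, dz], ...], "spin": [spin, ...]}. A call has 1 to 10 rows; each row shifts and turns the commanded pose from where the row before left it, along the tool's axes as they then stand; what a row does not reach is not made up. A row lasts 1/10 s, in which the tool goes at most 50 mm and 8.59 degrees, less where a joint would pass 70% of its speed; a pose out of reach is approached as far as the arm can. A call is refused whole if a number of a shift passes 1 or a number of a turn 1, either way. A call with a gripper value outside its range is refused whole. The fingers move at their own pace and stop on an object; FORCE is the grip in N (left out, the last holds). Time passes only in rows, so rows that do not move let the fingers close. It gives the time, the measured TCP pose, the force, the opening and the grip force at its end, in the units of the state.
- env.state(): the state, without advancing time (a new reading comes with each control period).
- env.grab_frame(name): name is "side" or "top" or "wrist"; returns the picture (420x560x3 uint8, red, green, blue); there is no depth.
- env.camera_model(name): a dict with "fx", "fy", "cx", "cy" (pixels), "camera_from_world" (4x4, takes a point from world to camera coordinates). Camera axes: x right, y up, looking along -z (the intrinsics and any distortion apply to the point x, -y, -z); pixel columns grow to the right and rows downward; lengths in mm; the calibration is good to about 2 mm. A picture is of the moment at which its call begins: read the wrist's pose just before it. camera_model takes no time and is no camera call; for the wrist camera it gives the pose at the moment of the call.
- env.job_done(): hands the job in; it is judged then, once.
The state is a dict: "time_s": time; "qpos": joint angles; "qvel": joint speeds; "effort": joint torques, N m; "ee_pos": TCP position; "ee_rot": TCP orientation; "force": force on the tool from outside, world axes, zero at the start; "torque": the same for the moment, N m; "gripper_width": finger opening in mm; "gripper_force": force on a finger pad.
Only numpy, scipy, OpenCV 4.12 (cv2) and the standard library are available. Lean on these libraries where they do the work, as an engineer would, in place of code of your own. Each camera call takes 0.05 s, during which the arm holds its last target. There are 200 camera calls.

## Working session

There is one attempt and no reset: what is moved stays moved. The work goes in short steps, Python scripts to look and compute and a shell command to move; the robot and the scene stay as the last step left them, time stands still between calls to the robot, and variables do not carry over. Pictures are saved under pics/ and viewed, at most 14 in all, crops included, and the job is handed in when it is done.

```bash
ls; mkdir -p pics
python3 - <<'E'
from workcell import env
import cv2, numpy as np
s=env.state(); print(s)
for n in ("top","side"):
    im=env.grab_frame(n); cv2.imwrite(f"pics/{n}0.png",im[:,:,::-1]); m=env.camera_model(n); print(n,m)
E
```

```text
pics
{'time_s': 0.0, 'qpos': array([-7.70628497e+01,  1.83508357e+01,  8.97071149e+01, -2.36151117e-03,
        7.20435830e+01, -1.14393715e+00]), 'qvel': array([ 0.01204384, -0.07362818, -0.07022211, -0.03582651,  0.0536105 ,
       -0.08657921]), 'effort': array([-6.67178429e-04, -4.12465632e+01, -2.31973135e+01,  7.28462194e-02,
        4.56349051e-02, -1.46158372e-04]), 'ee_pos': array([ 139.78707569, -557.22147878,  213.12355479]), 'ee_rot': array([-1.79898442e+02,  2.17713382e-04,  1.40818176e+01]), 'force': array([-0.91237811,  0.87869423,  0.79792036]), 'torque': array([-0.04841057,  0.04257359,  0.04207645]), 'gripper_force': 0.0, 'gripper_width': 91.46087631097298}
top {'fx': 428.94490257842295, 'fy': 428.94490257842295, 'cx': 288.7561694129631, 'cy': 214.35199459021877, 'camera_from_world': array([[ 4.21637028e-03, -9.99990752e-01,  8.46967174e-04,
         9.84392833e+01],
       [ 9.94259140e-01,  4.28275622e-03,  1.06913145e-01,
        -5.46306671e+02],
       [-1.06915784e-01,  3.91319446e-04,  9.94268003e-01,
        -1.05160359e+03],
       [ 0.00000000e+00,  0.00000000e+00,  0.00000000e+00,
         1.00000000e+00]])}
side {'fx': 415.9431970548229, 'fy': 415.9431970548229, 'cx': 283.4786885051132, 'cy': 208.26056781728877, 'camera_from_world': array([[-8.15062292e-01, -5.79364982e-01, -3.11085079e-03,
         4.99898147e+02],
       [ 4.43141392e-01, -6.26861123e-01,  6.40836047e-01,
        -1.92045825e+02],
       [-3.73228037e-01,  5.20942751e-01,  7.67671468e-01,
        -9.70034917e+02],
       [ 0.00000000e+00,  0.00000000e+00,  0.00000000e+00,
         1.00000000e+00]])}
```

View pics/top0.png

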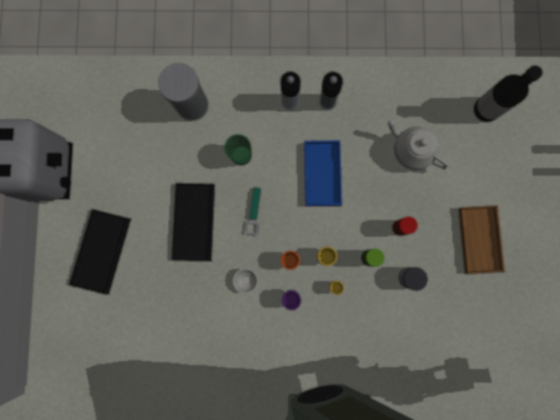

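View pics/side0.png

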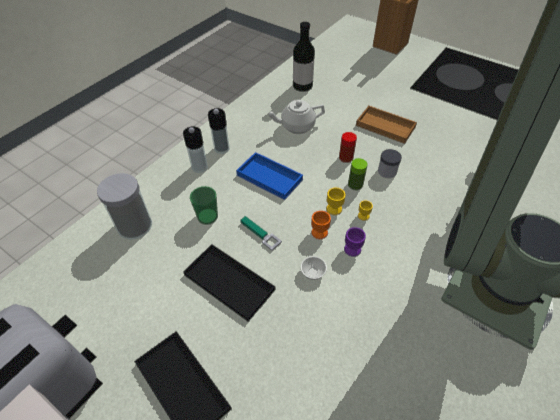

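Top view: the robot is at the bottom and the image's right is the robot's right. Candidates, as (col,row):
- **Yellow cup:** big yellow (327,256), small yellow (337,288) and purple (291,300). I choose (327,256).
- **Black tray:** (193,222) and (100,251). I choose (193,222), the farther right.
- **Orange cup:** (290,260); the white one at (243,281) is not wanted.
- **Jars:** red (405,226) and green (374,257); the dark one at (413,278) is not wanted.
- **Opener:** (253,205), with its head toward the robot.

Blue tray is at (322,173) and wooden tray at (481,239).

```bash
cat > h.py <<'E'
from workcell import env
import cv2, numpy as np
def ray(n,uv,z):
    m=env.camera_model(n) if isinstance(n,str) else n
    T=m["camera_from_world"];R=T[:3,:3];C=-R.T@T[:3,3]
    d=R.T@np.array([(uv[0]-m["cx"])/m["fx"],-(uv[1]-m["cy"])/m["fy"],-1])
    return C+d*(z-C[2])/d[2]
def proj(n,p):
    m=env.camera_model(n); q=m["camera_from_world"]@np.r_[p,1]
    return np.array([m["cx"]-m["fx"]*q[0]/q[2], m["cy"]+m["fy"]*q[1]/q[2]])
def blob(hsv,lo,hi,near):
    mk=cv2.inRange(hsv,np.array(lo,np.uint8),np.array(hi,np.uint8))
    cs,_=cv2.findContours(mk,cv2.RETR_EXTERNAL,cv2.CHAIN_APPROX_NONE)
    cs=[c for c in cs if cv2.contourArea(c)>25]
    return min(cs,key=lambda c:np.hypot(*(np.array(cv2.minEnclosingCircle(c)[0])-near)))
E
python3 - <<'E'
from h import *
im={n:cv2.imread(f"pics/{n}0.png") for n in("top","side")}
h={n:cv2.cvtColor(im[n],cv2.COLOR_BGR2HSV) for n in im}
for nm,pt,ps in [("pap",(405,226),(348,147)),("herb",(374,257),(357,174)),("yel",(327,256),(336,201)),("small",(337,288),(366,210)),("or",(290,260),(320,224)),("opener",(255,203),(255,228)),("spice",(465,265),(387,124)),("cup",(322,173),(269,175)),("tool",(193,222),(229,281))]:
    print(nm,"top",h["top"][pt[1],pt[0]],"side",h["side"][ps[1],ps[0]])
a=cv2.resize(im["top"][175:320,225:435],None,fx=3.7,fy=3.7,interpolation=cv2.INTER_CUBIC)
cv2.imwrite("pics/crop.png",a)
E
```

```text
pap top [  0 208 115] side [177 201  75]
herb top [ 44 178 102] side [ 47 138  70]
yel top [ 23 178  89] side [ 25 239 115]
small top [ 23 178  89] side [ 25 212 147]
or top [ 11 196  86] side [ 13 222 179]
opener top [ 81 167  75] side [ 82 213 120]
spice top [ 15 121  42] side [ 15 154 154]
cup top [109 191 108] side [108 196 183]
tool top [120  12  22] side [50 22 35]
```

View pics/crop.png

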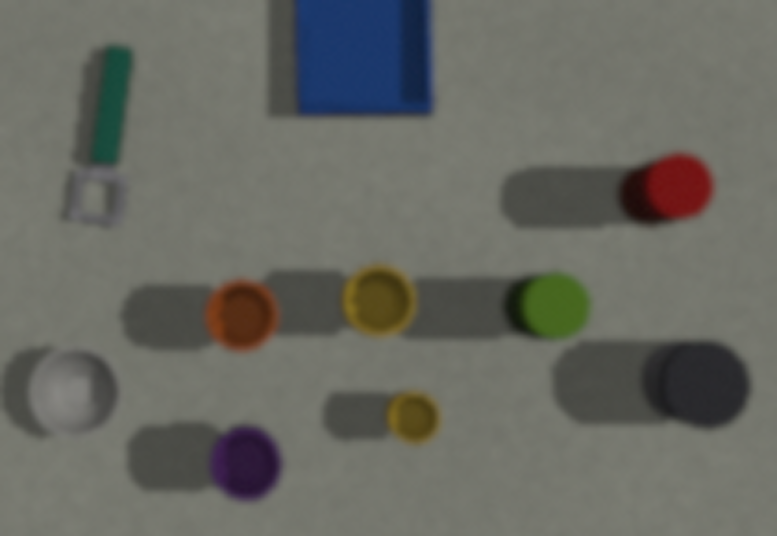

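The crop shows the larger yellow cup at crop (379,300), which is full-image (327,256). The small one is at crop (413,417) and the purple at (245,463). The lids are at crop (679,187) red and (555,305) green, and the opener's head points toward the robot. The yellow choice is confirmed.

Run:
```python
from h import *
im=cv2.imread("pics/top0.png"); h=cv2.cvtColor(im,cv2.COLOR_BGR2HSV); hs=cv2.cvtColor(cv2.imread("pics/side0.png"),cv2.COLOR_BGR2HSV)
def circ(nm,lo,hi,near,z,D):
    c=blob(h,lo,hi,near); (u,v),r=cv2.minEnclosingCircle(c); x,y,w,hh=cv2.boundingRect(c)
    e=cv2.fitEllipse(c); p=ray("top",e[0],z); s=(1104-z)/429
    print(nm,"px",np.round(e[0],1),"xy",np.round(p[:2],1),"diam mm",np.round(np.array(e[1])*s,1),"side px pred",np.round(proj("side",p),0))
circ("pap",(0,150,85),(8,255,255),(408,225),85,44)
circ("herb",(35,120,75),(60,255,255),(375,257),85,44)
circ("yel",(18,120,55),(32,255,255),(327,256),62,48)
circ("small",(18,120,55),(32,255,255),(337,288),45,48)
circ("or",(5,140,55),(16,255,255),(290,260),62,48)
def rect(nm,lo,hi,near,z):
    c=blob(h,lo,hi,near); r=cv2.minAreaRect(c); b=np.array([ray("top",q,z)[:2] for q in cv2.boxPoints(r)])
    e0,e1=b[1]-b[0],b[2]-b[1]; L=e0 if np.hypot(*e0)>np.hypot(*e1) else e1
    print(nm,"xy",b.mean(0).round(1),"size",np.hypot(*e0).round(1),np.hypot(*e1).round(1),"yaw",np.degrees(np.arctan2(L[1],L[0])).round(1),"side pred",proj("side",np.r_[b.mean(0),z]).round(0))
rect("opener",(70,90,40),(95,255,255),(255,203),16)
rect("spice",(5,60,25),(22,255,255),(481,239),23)
rect("cup",(100,100,20),(118,255,255),(322,173),23)
rect("tool",(0,0,0),(179,90,32),(193,222),18)
rect("tool2",(0,0,0),(179,90,32),(100,251),18)
```

```text
pap px [408.  224.9] xy [ 515.8 -183.5] diam mm [37.2 38.2] side px pred [348. 136.]
herb px [374.8 257.3] xy [ 438.7 -103. ] diam mm [38.  39.2] side px pred [358. 163.]
yel px [326.8 255.8] xy [441.9   8.4] diam mm [42.2 46.4] side px pred [335. 194.]
small px [336.  287.3] xy [365.8 -15.2] diam mm [29.8 32.1] side px pred [365. 205.]
or px [289.9 259.7] xy [432.1  97.5] diam mm [40.7 44.7] side px pred [320. 217.]
opener xy [576.2 188.1] size 79.1 16.4 yaw -7.3 side pred [253. 225.]
spice xy [ 486.1 -384.6] size 102.7 170.5 yaw -177.2 side pred [385. 121.]
cup xy [654.1  14.7] size 93.3 168.3 yaw -179.4 side pred [269. 172.]
tool xy [528.2 345.1] size 191.9 97.6 yaw -0.6 side pred [228. 278.]
tool2 xy [451.7 578. ] size 195.6 101.5 yaw -13.5 side pred [181. 381.]
```

Diameters, heights and side-view predictions agree with the given sizes. The wooden tray's mask includes its near outer wall, so its true y is about -388. First move: turn to yaw 0 and go above the paprika jar.

```bash
python3 -m jog '{"jaw":[80,80,80,80,80,80,80,80,80,80],"slide":[[0,0,0],[0,0,0],[1,-1,0],[1,-1,0],[1,-1,0],[1,-1,0],[1,-1,0],[1,-1,0],[1,-1,0],[1,-1,0]],"spin":[0.88,0.88,0,0,0,0,0,0,0,0]}' 15
python3 -m jog '{"jaw":[80,80,80,80,80,80,80,80],"slide":[[1,-1,0],[1,-1,0],[1,-1,0],[1,-1,0],[0.53,-0.47,0.5],[0,0,1],[0,0,0],[0,0,0]],"spin":[0,0,0,0,0,0,0,0]}'
python3 - <<'E'
from h import *
m=env.camera_model("wrist"); im=env.grab_frame("wrist"); cv2.imwrite("pics/w1.png",im[:,:,::-1])
h=cv2.cvtColor(im,cv2.COLOR_RGB2HSV); s=env.state(); print(s["ee_pos"],s["ee_rot"])
C=m["camera_from_world"]; print("cam",-C[:3,:3].T@C[:3,3])
for nm,lo,hi,z in [("pap",(0,150,60),(8,255,255),85),("herb",(35,120,60),(60,255,255),85),("yel",(18,120,55),(32,255,255),62),("or",(9,140,55),(16,255,255),62)]:
    cs,_=cv2.findContours(cv2.inRange(h,np.uint8(lo),np.uint8(hi)),cv2.RETR_EXTERNAL,cv2.CHAIN_APPROX_NONE)
    for c in cs:
        if cv2.contourArea(c)>200 and len(c)>5:
            e=cv2.fitEllipse(c); print(nm,np.round(e[0]),np.round(e[1]),ray(m,e[0],z).round(1))
E
```

```text
time_s: 1.1
ee_pos: [380.7, -316.2, 213.7]
ee_rot: [-180.0, 0.0, -0.0]
force: [0.8, -1.3, 0.6]
gripper_width: 80.4
gripper_force: 0.0
time_s: 1.9
ee_pos: [515.4, -183.6, 168.7]
ee_rot: [-180.0, 0.1, -0.0]
force: [0.6, -0.6, -0.6]
gripper_width: 79.8
gripper_force: 0.0
[ 515.95857095 -184.0789015   169.7251469 ] [ 1.79975491e+02 -4.20180564e-02 -2.91567405e-02]
cam [ 597.29406975 -183.60550123  338.7740681 ]
pap [283. 213.] [52. 69.] [ 522.5 -184.4   85. ]
yel [488. 374.] [ 22. 560.] [ 351.3 -385.2   62. ]
yel [448. 319.] [26. 56.] [ 413.4 -337.6   62. ]
yel [114. 318.] [24. 58.] [414.9 -28.   62. ]
yel [ 96. 262.] [28. 74.] [471.6 -19.6  62. ]
or [ 22. 267.] [25. 43.] [466.7  45.8  62. ]
or [486. 209.] [106. 193.] [ 519.2 -354.8   62. ]
```

View pics/w1.png

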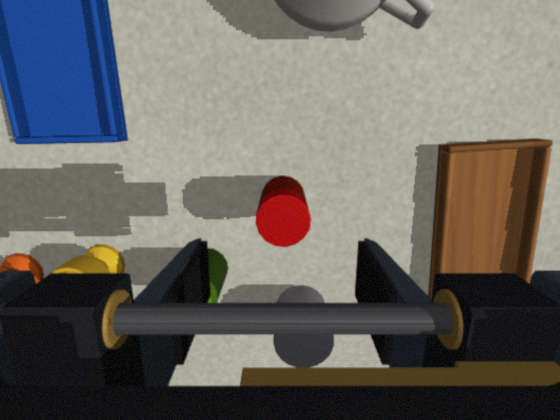

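The wrist view shows the red lid at about (283,216), centred between the fingers, and the jar at (517,-184), which matches. Descending to grip.

```bash
python3 -m jog '{"jaw":[80,80,80,80,80,80,40,40,40,40],"slide":[[0,0,1],[0,0,1],[0,0,1],[0,0,1],[0,0,0.3],[0,0,0],[0,0,0],[0,0,0],[0,0,0],[0,0,0]],"spin":[0,0,0,0,0,0,0,0,0,0]}' 15
python3 -m jog '{"jaw":[40,40,40,40,40,40],"slide":[[0,0,0],[0,0,0],[0,0,-0.3],[0,0,-0.6],[0,0,-0.6],[0,0,0]],"spin":[0,0,0,0,0,0]}' 15
```

```text
time_s: 2.95
ee_pos: [516.3, -183.8, 40.9]
ee_rot: [180.0, -0.1, 0.0]
force: [-0.7, -0.9, -1.1]
gripper_width: 50.8
gripper_force: 0.0
time_s: 3.55
ee_pos: [517.5, -184.2, 87.4]
ee_rot: [179.9, -0.3, 0.0]
force: [0.3, -0.7, -1.3]
gripper_width: 44.0
gripper_force: 15.0
```

```bash
python3 -m jog '{"jaw":[40,40,40,40,40,40,40,40,40,40],"slide":[[0.04,0.5,0],[0.04,1,0],[0.04,1,0],[0.04,1,0],[0.04,1,0],[0.04,1,0],[0.04,0.8,0],[0,0.45,0],[0,0,0],[0,0,0]],"spin":[0,0,0,0,0,0,0,0,0,0]}' 15
python3 -m jog '{"jaw":[40,40,40,40,40,40],"slide":[[0,0,0.5],[0,0,0.5],[0,0,0.2],[0,0,0.05],[0,0,0],[0,0,0]],"spin":[0,0,0,0,0,0]}' 15
python3 - <<'E'
from h import *
cv2.imwrite("pics/s1.png",cv2.resize(env.grab_frame("side")[60:260,220:480,::-1],None,fx=3,fy=3))
E
```

```text
time_s: 4.55
ee_pos: [523.6, -385.5, 84.1]
ee_rot: [-179.9, 0.1, -0.0]
force: [0.0, 1.2, -1.2]
gripper_width: 43.9
gripper_force: 15.0
time_s: 5.15
ee_pos: [524.7, -386.1, 48.3]
ee_rot: [180.0, -0.1, 0.0]
force: [-0.2, -0.1, -0.7]
gripper_width: 44.0
gripper_force: 15.0
```

View pics/s1.png

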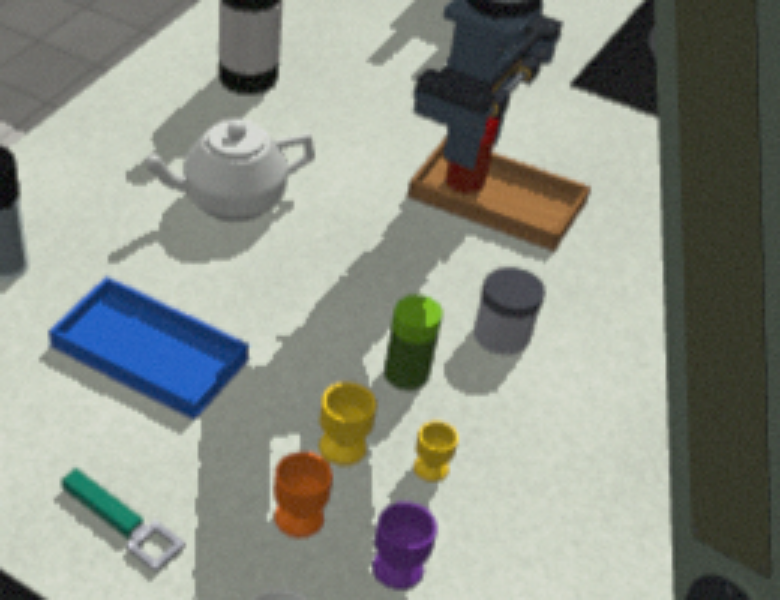

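```bash
python3 -m jog '{"jaw":[40,40,50,60,75,75,75,75,75,75],"slide":[[0,0,0.05],[0,0,0],[0,0,0],[0,0,0],[0,0,0],[0,0,-0.5],[0,0,-1],[0,0,-1],[0,0,-0.5],[0,0,0]],"spin":[0,0,0,0,0,0,0,0,0,0]}' 15
python3 -m jog '{"jaw":[75,75,75,75,75,75,75,75,75,75],"slide":[[-0.3,-1,0],[-0.3,-1,0],[-0.3,-1,0],[-0.3,-1,0],[-0.3,-1,0],[-0.3,-1,0],[-0.3,-1,0],[-0.3,-1,0],[-0.3,-1,0],[-0.15,-0.43,0]],"spin":[0,0,0,0,0,0,0,0,0,0]}' 15
python3 - <<'E'
from h import *
p=env.grab_frame("top"); h=cv2.cvtColor(p,cv2.COLOR_RGB2HSV); cv2.imwrite("pics/t2.png",p[:,:,::-1])
c=blob(h,(0,150,70),(8,255,255),(481,225)); e=cv2.fitEllipse(c); print(e,ray("top",e[0],91))
E
```

```text
time_s: 6.2
ee_pos: [525.5, -387.1, 138.9]
ee_rot: [179.8, -0.3, -0.0]
force: [-0.1, 0.2, -0.7]
gripper_width: 75.1
gripper_force: 0.0
time_s: 7.2
ee_pos: [436.7, -101.1, 134.8]
ee_rot: [-179.9, 0.2, 0.1]
force: [0.2, -0.8, 0.5]
gripper_width: 74.6
gripper_force: 0.0
((493.6251220703125, 221.37127685546875), (16.241605758666992, 19.20948028564453), 161.25088500976562) [ 524.59061221 -385.17942323   91.        ]
```

```bash
python3 -m jog '{"jaw":[75,75,75,75,75,75,40,40,40,40],"slide":[[0,0,0],[0,0,1],[0,0,1],[0,0,1],[0,0,0.2],[0,0,0],[0,0,0],[0,0,0],[0,0,0],[0,0,0]],"spin":[0,0,0,0,0,0,0,0,0,0]}' 15
python3 -m jog '{"jaw":[40,40,40,40,40,40,40],"slide":[[0,0,0],[0,0,0],[0,0,-0.3],[0,0,-1],[0,0,-1],[0,0,-1],[0,0,0]],"spin":[0,0,0,0,0,0,0]}' 15
```

```text
time_s: 8.25
ee_pos: [439.2, -103.4, 40.7]
ee_rot: [180.0, -0.1, 0.0]
force: [-0.5, 0.8, -1.2]
gripper_width: 46.1
gripper_force: 0.0
time_s: 8.95
ee_pos: [441.3, -103.9, 142.7]
ee_rot: [179.9, -0.5, 0.0]
force: [0.4, -0.1, -1.6]
gripper_width: 44.0
gripper_force: 15.0
```

```bash
python3 -m jog '{"jaw":[40,40,40,40,40,40,40,40,40,40],"slide":[[0.03,0.6,0],[0.03,1,0],[0.03,1,0],[0.03,1,0],[0.03,1,0],[0.03,1,0],[0.03,1,0],[0.03,1,0],[0.03,1,0],[0.03,0.7,0]],"spin":[0,0,0,0,0,0,0,0,0,0]}' 15
python3 -m jog '{"jaw":[40,40,40,40,40,40,40,40,40],"slide":[[0,0.26,0],[0,0,0],[0,0,1],[0,0,1],[0,0,0.7],[0,0,0.3],[0,0,0.05],[0,0,0.05],[0,0,0]],"spin":[0,0,0,0,0,0,0,0,0]}' 15
```

```text
time_s: 9.95
ee_pos: [446.9, -383.6, 137.2]
ee_rot: [-179.9, 0.1, -0.1]
force: [0.1, -0.0, -1.6]
gripper_width: 43.8
gripper_force: 15.0
time_s: 10.85
ee_pos: [448.2, -390.1, 46.8]
ee_rot: [179.9, -0.1, 0.0]
force: [1.3, -0.1, -1.2]
gripper_width: 43.9
gripper_force: 15.0
```

```bash
python3 -m jog '{"jaw":[40,50,60,70,70,70,70,70,70],"slide":[[0,0,0],[0,0,0],[0,0,0],[0,0,0],[0,0,-0.5],[0,0,-1],[0,0,-1],[0,0,-0.5],[0,0,0]],"spin":[0,0,0,0,0,0,0,0,0]}' 15
python3 -m jog '{"jaw":[70,70,70,70,70,70,70,70,70,70],"slide":[[0,-1,0],[0,-1,0],[0,-1,0],[0,-1,0],[0,-1,0],[0,-1,0],[0,-1,0],[0,-1,0],[0,-1,0],[0,-1,0]],"spin":[0,0,0,0,0,0,0,0,0,0]}' 10
python3 -m jog '{"jaw":[70,70,70,70,70],"slide":[[-0.1,-1,0],[-0.1,-1,0],[0,-1,0],[0,-0.28,0],[0,0,0]],"spin":[0,0,0,0,0]}' 10
python3 - <<'E'
from h import *
h=cv2.cvtColor(env.grab_frame("top"),cv2.COLOR_RGB2HSV)
c=blob(h,(35,120,70),(60,255,255),(493,253)); e=cv2.fitEllipse(c); print(e,ray("top",e[0],91))
m=env.camera_model("wrist"); im=env.grab_frame("wrist"); cv2.imwrite("pics/w2.png",im[:,:,::-1]); print(env.state()["ee_pos"])
h=cv2.cvtColor(im,cv2.COLOR_RGB2HSV)
c=blob(h,(18,120,55),(32,255,255),(283,230)); e=cv2.fitEllipse(c); print(e,ray(m,e[0],62))
E
```

```text
time_s: 11.75
ee_pos: [449.0, -391.2, 138.8]
ee_rot: [179.8, -0.3, -0.0]
force: [-0.4, 1.1, -0.8]
gripper_width: 69.9
gripper_force: 0.0
time_s: 12.75
ee_pos: [446.8, -88.7, 134.9]
ee_rot: [-180.0, 0.1, -0.0]
force: [0.7, 1.0, -0.4]
gripper_width: 70.1
gripper_force: 0.0
time_s: 13.25
ee_pos: [441.2, 9.0, 135.2]
ee_rot: [180.0, 0.1, 0.1]
force: [-0.4, 0.4, -0.7]
gripper_width: 70.0
gripper_force: 0.0
((497.1572570800781, 253.92185974121094), (16.343950271606445, 18.607454299926758), 157.48919677734375) [ 447.72463597 -389.88913347   91.        ]
[441.53287818   7.74659901 135.47364967]
((281.8612060546875, 219.2928009033203), (60.673099517822266, 71.72102355957031), 179.4578857421875) [446.93843946   8.32460559  62.        ]
```

View pics/w2.png

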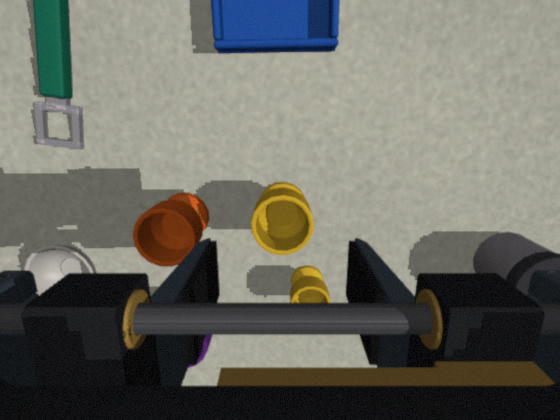

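The yellow rim is at about (282,222), centred between the fingers. Gripping it with the tips at z≈34.

```bash
python3 -m jog '{"jaw":[70,70,70,70,70,70,40,40,40,40],"slide":[[0.05,0,1],[0,0,1],[0,0,1],[0,0,0.4],[0,0,0],[0,0,0],[0,0,0],[0,0,0],[0,0,0],[0,0,0]],"spin":[0,0,0,0,0,0,0,0,0,0]}' 12
python3 -m jog '{"jaw":[40,40,40,40,40,40,40],"slide":[[0,0,0],[0,0,0],[0,0,-0.3],[0,0,-0.7],[0,0,-1],[0,0,0],[0,0,0]],"spin":[0,0,0,0,0,0,0]}' 12
```

```text
time_s: 14.35
ee_pos: [443.7, 8.3, 34.6]
ee_rot: [180.0, -0.1, 0.0]
force: [-0.0, 0.1, 2.2]
gripper_width: 48.1
gripper_force: 12.0
time_s: 15.05
ee_pos: [443.2, 8.4, 94.3]
ee_rot: [180.0, -0.1, 0.0]
force: [0.2, -0.4, -0.5]
gripper_width: 47.7
gripper_force: 12.0
```

```bash
python3 -m jog '{"jaw":[40,40,40,40,40,40,40,40,40,40],"slide":[[0.5,-0.02,0],[1,-0.03,0],[1,-0.03,0],[1,-0.03,0],[1,-0.03,0],[1,-0.03,0],[1,-0.03,0],[1,-0.02,0],[0.6,0,0],[0.2,0,0]],"spin":[0,0,0,0,0,0,0,0,0,0]}' 12
python3 -m jog '{"jaw":[40,40,40,40,40,40,40],"slide":[[0,0,0],[0,0,0.6],[0,0,0.8],[0,0,0.3],[0,0,0.06],[0,0,0.04],[0,0,0]],"spin":[0,0,0,0,0,0,0]}' 12
```

```text
time_s: 16.05
ee_pos: [692.7, 15.0, 91.4]
ee_rot: [180.0, 0.2, 0.0]
force: [-0.4, -0.6, -1.4]
gripper_width: 47.6
gripper_force: 12.0
time_s: 16.75
ee_pos: [692.3, 15.0, 40.6]
ee_rot: [180.0, -0.1, 0.0]
force: [0.1, -0.8, -0.7]
gripper_width: 47.8
gripper_force: 12.0
```

```bash
python3 -m jog '{"jaw":[40,50,60,70,70,70,70,70,70,70],"slide":[[0,0,0],[0,0,0],[0,0,0],[0,0,0],[0,0,0],[0,0,-0.5],[0,0,-1],[0,0,-1],[0,0,-0.7],[0,0,0]],"spin":[0,0,0,0,0,0,0,0,0,0]}' 12
python3 -m jog '{"jaw":[70,70,70,70,70,70,70,70,70,70],"slide":[[-1,-0.3,0],[-1,-0.3,0],[-1,-0.3,0],[-1,-0.3,0],[-1,-0.3,0],[-1,-0.3,0],[-1,-0.3,0],[-1,-0.3,0],[-0.6,-0.3,0],[0,-0.05,0]],"spin":[0,0,0,0,0,0,0,0,0,0]}' 12
python3 - <<'E'
from h import *
p=env.grab_frame("top"); cv2.imwrite("pics/t3.png",p[:,:,::-1]); h=cv2.cvtColor(p,cv2.COLOR_RGB2HSV)
c=blob(h,(18,120,40),(32,255,255),(322,155)); e=cv2.fitEllipse(c); print(e,ray("top",e[0],68))
m=env.camera_model("wrist"); im=env.grab_frame("wrist"); cv2.imwrite("pics/w3.png",im[:,:,::-1]); print(env.state()["ee_pos"])
h=cv2.cvtColor(im,cv2.COLOR_RGB2HSV)
c=blob(h,(5,140,55),(16,255,255),(283,230)); e=cv2.fitEllipse(c); print(e,ray(m,e[0],62))
E
```

```text
time_s: 17.75
ee_pos: [694.7, 15.0, 141.2]
ee_rot: [180.0, -0.5, 0.0]
force: [0.4, -0.2, -0.4]
gripper_width: 70.1
gripper_force: 0.0
time_s: 18.75
ee_pos: [431.1, 97.8, 135.5]
ee_rot: [180.0, 0.2, 0.1]
force: [-0.9, 0.0, 0.0]
gripper_width: 70.4
gripper_force: 0.0
((323.5924377441406, 156.18898010253906), (17.329198837280273, 21.012451171875), 23.501768112182617) [686.2835197   15.51821734  68.        ]
[434.48871496  97.62767144 135.96201425]
((281.54364013671875, 221.54209899902344), (60.04472351074219, 71.47562408447266), 179.93927001953125) [437.00007401  98.23601922  62.        ]
```

View pics/w3.png

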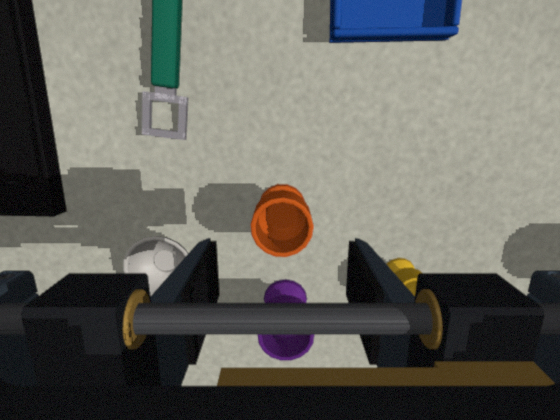

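Yellow stands in the blue tray at about (690,15). The orange rim is at (282,224), centred between the fingers.

```bash
python3 -m jog '{"jaw":[70,70,70,70,70,70,40,40,40,40],"slide":[[0,0,1],[0,0,1],[0,0,1],[0,0,0.4],[0,0,0],[0,0,0],[0,0,0],[0,0,0],[0,0,0],[0,0,0]],"spin":[0,0,0,0,0,0,0,0,0,0]}' 12
python3 -m jog '{"jaw":[40,40,40,40,40,40,40],"slide":[[0,0,0],[0,0,0],[0,0,-0.3],[0,0,-0.7],[0,0,-1],[0,0,0],[0,0,0]],"spin":[0,0,0,0,0,0,0]}' 12
```

```text
time_s: 19.85
ee_pos: [434.8, 97.6, 34.6]
ee_rot: [-180.0, -0.1, 0.0]
force: [0.3, 0.5, 3.5]
gripper_width: 48.8
gripper_force: 12.0
time_s: 20.55
ee_pos: [434.0, 97.5, 94.2]
ee_rot: [-180.0, -0.0, 0.0]
force: [-0.0, 0.0, -1.4]
gripper_width: 48.7
gripper_force: 12.0
```

```bash
python3 -m jog '{"jaw":[40,40,40,40,40,40,40,40,40],"slide":[[0.5,0.25,0],[1,0.45,0],[1,0.45,0],[1,0.45,0],[1,0.45,0],[0.9,0.45,0],[0.6,0.28,0],[0.06,0,0],[0,0,0]],"spin":[0,0,0,0,0,0,0,0,0]}' 12
python3 -m jog '{"jaw":[40,40,40,40,40,40,40],"slide":[[0,0,0],[0,0,0.6],[0,0,0.8],[0,0,0.3],[0,0,0.06],[0,0,0.04],[0,0,0]],"spin":[0,0,0,0,0,0,0]}' 12
```

```text
time_s: 21.45
ee_pos: [615.6, 13.5, 92.2]
ee_rot: [-180.0, 0.2, -0.0]
force: [-0.3, 0.0, -0.6]
gripper_width: 48.7
gripper_force: 12.0
time_s: 22.15
ee_pos: [616.5, 14.2, 40.7]
ee_rot: [180.0, -0.1, 0.0]
force: [-0.6, 0.2, -1.4]
gripper_width: 48.6
gripper_force: 12.0
```

```bash
python3 -m jog '{"jaw":[40,50,60,70,70,70,70,70,70,70],"slide":[[0,0,0],[0,0,0],[0,0,0],[0,0,0],[0,0,0],[0,0,-0.5],[0,0,-1],[0,0,-1],[0,0,-0.7],[0,0,0]],"spin":[0,0,0,0,0,0,0,0,0,0]}' 12
python3 -m jog '{"jaw":[60,50,50,50,50,50,50,50,50,50],"slide":[[-0.22,-1,0],[-0.22,-1,0],[-0.22,-1,0],[-0.22,-1,0],[-0.22,-1,0],[-0.22,-0.8,0],[0,0,0],[0,0,0],[0,0,0],[0,0,0]],"spin":[0,0,0,0,0,0,0.9,0,0,0]}' 20
python3 - <<'E'
from h import *
p=env.grab_frame("top"); cv2.imwrite("pics/t4.png",p[:,:,::-1]); h=cv2.cvtColor(p,cv2.COLOR_RGB2HSV)
c=blob(h,(5,140,40),(16,255,255),(322,186)); e=cv2.fitEllipse(c); print(e,ray("top",e[0],68))
m=env.camera_model("wrist"); im=env.grab_frame("wrist"); cv2.imwrite("pics/w4.png",im[:,:,::-1]); s=env.state(); print(s["ee_pos"],s["ee_rot"])
h=cv2.cvtColor(im,cv2.COLOR_RGB2HSV)
c=blob(h,(70,90,40),(95,255,255),(283,230)); r=cv2.boxPoints(cv2.minAreaRect(c)); print(r.round(), *[ray(m,q,16)[:2].round(1) for q in r])
E
```

```text
time_s: 23.15
ee_pos: [618.2, 14.1, 139.5]
ee_rot: [180.0, -0.4, 0.0]
force: [-0.1, 0.4, 0.3]
gripper_width: 69.9
gripper_force: 0.0
time_s: 24.15
ee_pos: [576.3, 187.5, 135.4]
ee_rot: [180.0, 0.0, -7.1]
force: [-0.1, -0.5, 0.4]
gripper_width: 49.8
gripper_force: 0.0
((324.17156982421875, 186.2047119140625), (16.911727905273438, 18.889963150024414), 41.22392654418945) [611.3425214   14.43614937  68.        ]
[576.44941841 187.48557994 135.68729358] [ 1.79984924e+02  1.63167390e-02 -7.19234785e+00]
[[270. 161.]
 [291. 161.]
 [291. 252.]
 [270. 252.]] [620.  192.2] [617.7 174.6] [535.6 184.5] [538.1 203.5]
```

View pics/w4.png

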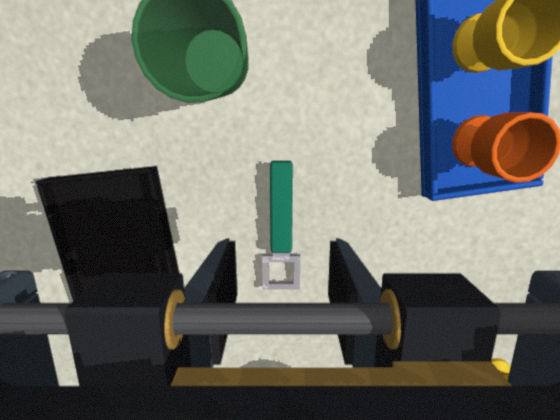

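The opener handle is centred between the fingers, spanning (270–291, 161–252), and aligned. Both cups stand in the blue tray and the body clears the tumbler. Descending to z≈4.

```bash
python3 -m jog '{"jaw":[50,50,50,50,50,50,15,15,15,15],"slide":[[0,0,1],[0,0,1],[0,0,1],[0,0,1],[0,0,0.3],[0,0,0.1],[0,0,0],[0,0,0],[0,0,0],[0,0,0]],"spin":[0,0,0,0,0,0,0,0,0,0]}' 20
python3 -m jog '{"jaw":[15,15,15,15,15,15,15],"slide":[[0,0,0],[0,0,0],[0,0,-0.3],[0,0,-0.7],[0,0,-1],[0,0,0],[0,0,0]],"spin":[0,0,0,0,0,0,0]}' 20
```

```text
time_s: 25.25
ee_pos: [577.0, 188.2, 5.0]
ee_rot: [-180.0, -0.1, -7.2]
force: [0.1, 0.9, 0.2]
gripper_width: 20.9
gripper_force: 0.0
time_s: 25.95
ee_pos: [576.4, 188.1, 64.3]
ee_rot: [-180.0, -0.0, -7.2]
force: [-1.2, -0.7, -0.4]
gripper_width: 19.6
gripper_force: 20.0
```

```bash
python3 -m jog '{"jaw":[15,15,15,15,15,15,15,15,15,15],"slide":[[0,0,0],[0,0,0],[-0.1,-0.6,0],[-0.2,-1,0],[-0.2,-1,0],[-0.2,-1,0],[-0.15,-1,0],[-0.1,-0.6,0],[0,-0.06,0],[0,0,0]],"spin":[-0.45,-0.45,0,0,0,0,0,0,0,0]}' 20
python3 -m jog '{"jaw":[15,15,15,15,15,15,15],"slide":[[0,0,0],[0,0,0.6],[0,0,0.8],[0,0,0.3],[0,0,0.1],[0,0,0.03],[0,0,0]],"spin":[0,0,0,0,0,0,0]}' 20
```

```text
time_s: 26.95
ee_pos: [547.3, 345.8, 63.2]
ee_rot: [179.9, 0.1, 0.0]
force: [0.4, -0.0, -0.7]
gripper_width: 20.2
gripper_force: 20.0
time_s: 27.65
ee_pos: [548.7, 346.0, 9.9]
ee_rot: [-179.9, -0.1, -0.0]
force: [0.5, -0.8, -1.5]
gripper_width: 19.8
gripper_force: 20.0
```

Commanded z is 9, so one more millimetre, then open narrowly (backs about 65 mm, inside the 92 mm tray), lift, and clear the view.

```bash
python3 -m jog '{"jaw":[15,15,25,38,38,38,38,38,38,38],"slide":[[0,0,0.04],[0,0,0],[0,0,0],[0,0,0],[0,0,0],[0,0,-0.5],[0,0,-1],[0,0,-1],[0,0,-1],[0,0,-1]],"spin":[0,0,0,0,0,0,0,0,0,0]}' 20
python3 -m jog '{"jaw":[38,38,38,38,38,38,38,38],"slide":[[-1,0,0],[-1,0,0],[-1,0,0],[-1,0,0],[-1,0,0],[-1,0,0],[0,0,0],[0,0,0]],"spin":[0,0,0,0,0,0,0,0]}' 20
python3 - <<'E'
from h import *
p=env.grab_frame("top"); cv2.imwrite("pics/t5.png",p[:,:,::-1]); h=cv2.cvtColor(p,cv2.COLOR_RGB2HSV)
r=cv2.boxPoints(cv2.minAreaRect(blob(h,(70,90,40),(95,255,255),(190,215)))); q=np.array([ray("top",a,20)[:2] for a in r]); print(q.mean(0))
cv2.imwrite("pics/s5.png",env.grab_frame("side")[:,:,::-1])
E
```

```text
time_s: 28.65
ee_pos: [547.9, 345.9, 145.2]
ee_rot: [-180.0, -0.1, 0.0]
force: [0.6, -1.0, 0.0]
gripper_width: 38.1
gripper_force: 0.0
time_s: 29.45
ee_pos: [368.0, 346.3, 144.0]
ee_rot: [-179.9, -0.1, 0.1]
force: [0.5, 0.3, 0.4]
gripper_width: 38.0
gripper_force: 0.0
[549.44443822 343.99708816]
```

View pics/t5.png

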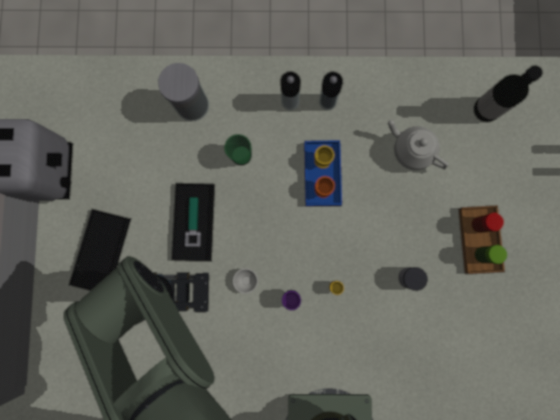

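View pics/s5.png

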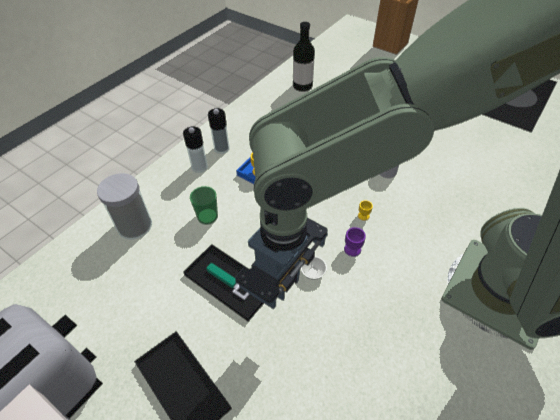

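The top view shows the jars at (493,221) and (495,254) in the wooden tray and the cups at (324,156) and (325,186) in the blue tray. The opener lies flat in the right-hand black tray at (193,215). The teapot at (417,148) and the tumbler at (238,150) have not moved, and the robot touches nothing.

```bash
python3 -c "
from workcell import env
print(env.job_done())"
```

```text
the job is handed in; nothing more can be done
None
```

I handed in the job at about 30 s with both jars upright in the wooden tray, both egg cups upright in the blue tray, the opener flat in the right-hand black tray, and the teapot and tumbler unmoved; no verdict was shown.

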